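Seat a battery block in a satellite's battery bay

TASK

Take the grey battery block from the sloping white cradle and fit it into the aluminium battery bay of the satellite: with the block tilted, slip its steel tongue under the keeper bar first, then rock the raised end down until the block lies flat on the floor of the bay, and let go. Ease the raised end down with the gripper all the way rather than letting it fall, and leave the other things on the bench where they are.

Things in the scene. Friction and masses are not known exactly. Their poses are not given: they have to be found in the camera images.
- battery: Loose battery block, 0.25 to 0.42 kg: grey body 110 x 50 x 40 mm (x, y, z), dark top plate; steel tongue 30 mm wide, 7 mm thick sticks out 14 mm from its -x end, level with the underside. Origin: centre of the body's underside (body x -55 to 55, tongue x -69 to -55 mm). z: its own up. Starts on the cradle, tongue end down, tilted 42 degrees. Sides 50 mm apart, free to grip at x -30 to 50 mm.
- tongue (a point): Point on the battery: middle of the tip of its tongue, at (-69, 0, 3.5) mm in the battery's frame.
- cradle: Fixed white cradle, foot 170 x 90 mm, with a 36 mm wide ramp rising at 42 degrees towards its +x; origin: centre of the foot's underside. The battery's origin lies 68 mm above it, its x axis up the ramp. A stop holds the tongue; cheeks 14 mm high stand beside the block's low end only (block x -53 to -33 mm). The ramp is narrower than the block: fingers pass on both sides.
- housing: Fixed aluminium battery bay on a green board 210 x 140 mm; origin: centre of the underside below the bay's centre; bay floor 10 mm above it; axes as bay. Side guides, 24 mm high, inner faces at y +-27 mm (flared above 16 mm), stand only at x -57.5 to -35 and 38 to 65.5 mm; between them the sides are open for fingers, over flat plate 62 mm out each way. Brass studs 14 mm high at the corners.
- bay (a point): Centre of the bay's floor: the seated battery's origin belongs here, axes parallel (x from keeper bar to far wall, z up). Far wall at +x: inner face x = 57.5 mm, 24 mm high, so the block goes in only tilted, tongue first. The seated block has about 2.5 mm of play along x and 2 mm along y either way.
- slot (a point): Where the tongue's tip point belongs when seated: (-69, 0, 3.5) mm in the frame of bay, under the keeper bar. The fixed keeper bar spans the bay's -x end, 11 to 19 mm above the bay's floor, from x = -57.5 to -79.5 mm in that frame, 62 mm wide; the slot beneath is 46 mm wide and ends at a wall at x = -71.5 mm.
- radio: Bystander: loose aluminium module box 90 x 60 x 28 mm without a tongue, lying flat; origin centre of underside.
- screwdriver: Bystander: loose screwdriver with red handle, 170 mm, lying on the bench between cradle and bay; origin under its middle.
- tape: Bystander: loose amber roll of tape, 76 mm across, 19 mm high; origin centre of underside.
- washbottle: Bystander: loose white bottle with red cap, 64 mm across, 150 mm tall; origin centre of underside.
- boards: Bystander: loose stack of two green circuit boards 90 x 90 mm, 38 mm high; origin centre of underside.
- screwtray: Bystander: loose steel tray 120 x 160 x 30 mm with four compartments; origin centre of underside.
- beaker: Bystander: loose white ceramic beaker, 70 mm across, 80 mm tall; origin centre of underside.

How it is judged:
By the outcome, as a careful person would: the job done as asked, in the order asked, and still so for the second after the job is handed in, with the robot touching nothing.
It also fails if it takes over 46 s, if anything falls off the work surface, if the arm or the gripper's body presses on something with over 40 N, if the wrist force passes 120 N, or if a joint passes its speed limit or range.

ROBOT

A 6-joint arm with a two-finger parallel gripper is mounted at the origin on the work surface. World frame = base frame: x ahead of the robot, y to its left, z up, the work surface at z = 0. Lengths are in m, angles in rad, forces in N, time in s.
With the tool pointing down it reaches from about 0.4 to 0.825 m from the base axis. Payload 7 kg.
Tool frame: the origin (TCP) lies on the front face of the gripper's body, between the roots of the fingers; the fingertips stand manip.tips_ahead ahead of it and the grasp point (between the pads) lies 47 mm ahead of it (manip.tips_ahead is the distance from the TCP to the fingertips, in m); z points along the fingers, y is the line along which they close (so a half turn about z gives the same grasp; the last joint's range is limited). The gripper opens to 88 mm and grips with 3 to 60 N. Pads are 19 mm wide; open, the fingers measure 130 mm over their backs; the gripper's body (78 mm by 193 mm) begins 47 mm behind the grasp point.
Start: joints at [-0.974, 0.359, 0.012, 0, -1.224, -0.288], TCP at [0.205, -0.643, 0.292] pointing down, gripper open.
Joint ranges: [-3.07, 3.07], [-1.43, 2.12], [-1.02, 1.25], [-3.03, 1.67], [-3.05, -0], [-3.03, 3.03]. Speed limits (rad/s): [2.39, 2.39, 3.01, 3.14, 3.14, 3.14].

INTERFACE

Orientations are given as a rotation vector (axis times angle).
In Python, from bench import manip gives the robot as it stands.
- The arm moves only by the tool drive_tool, never from a script. Its argument "steps" is one flat list of numbers, 7 for each row, row after row: the shift along the world's x, y, z in mm, then the turn, a rotation vector about the world's x, y, z in rad, then the finger opening in mm, from 0 to 87.6. In form: [dx, dy, dz, rx, ry, rz, gripper, dx, dy, dz, rx, ry, rz, gripper, ...]. A call has 1 to 20 rows; each row is the pose to reach, as a shift and turn from the pose commanded when the call began; what a row does not reach only later rows make up. A row lasts 1/8 s, in which the tool goes at most 62.5 mm and 10.7 degrees, less where a joint would pass 70% of its speed; a pose out of reach is approached as far as the arm can. A call with a gripper value outside its range is refused whole. The fingers move at their own pace and stop on an object; the grip force is fixed at half the most. Time passes only in rows, so rows that repeat a pose let the fingers close. It gives the time, the measured TCP pose, the force, the opening and the grip force at its end, in the units of the state.
- manip.read_state(): the state, without advancing time (a new reading comes with each control period).
- manip.get_image(name): name is "side" or "top"; returns the picture (384x512x3 uint8, red, green, blue); there is no depth.
- manip.camera_params(name): a dict with "fx", "fy", "cx", "cy" (pixels), "cam_to_world" (4x4, takes a point from camera to world coordinates). Camera axes: x right, y down, z forward; pixel columns grow to the right and rows downward; lengths in m; the calibration is good to about 2 mm. A picture is of the moment at which its call begins. camera_params takes no time and is no camera call.
- manip.job_done(): hands the job in; it is judged then, once.
The state is a dict: "time_s": time; "joint_positions": joint angles; "dq": joint speeds; "effort": joint torques, N m; "ee_pos": TCP position; "eef_rot": TCP orientation; "force": force on the tool from outside, world axes, zero at the start; "wrist_torque": the same for the moment, N m; "grip_width": finger opening in m; "grasp_force": force on a finger pad.
Only numpy, scipy, OpenCV 4.12 (cv2) and the standard library are available. Lean on these libraries where they do the work, as an engineer would, in place of code of your own. Each camera call takes 0.05 s, during which the arm holds its last target. There are 200 camera calls.

## Working session

There is one attempt and no reset: what is moved stays moved. The work goes in short steps, Python scripts to look and compute and a tool call to move; the robot and the scene stay as the last step left them, time stands still between calls to the robot, and variables do not carry over. Pictures are saved under pics/ and viewed, at most 13 in all, crops included, and the job is handed in when it is done.

Besides the shell and the picture viewer there is one more tool, called after "Request:" by a JSON object that holds its "method" and its "body", one argument or row to a line. drive_tool: Moves the arm, as the interface text tells. Its arguments: {"type":"object","properties":{"steps":{"type":"array","items":{"type":"number"}}},"required":["steps"]}

```bash
mkdir -p pics; python3 - <<'E'
from bench import manip
import cv2,numpy as np
np.set_printoptions(precision=4,suppress=True)
for n in("side","top"):
    im=manip.get_image(n); cv2.imwrite(f"pics/{n}0.png",cv2.cvtColor(im,cv2.COLOR_RGB2BGR))
    p=manip.camera_params(n); print(n,p["fx"],p["fy"],p["cx"],p["cy"]);print(np.array(p["cam_to_world"]))
s=manip.read_state(); print(manip.tips_ahead,s)
E
```

```text
side 476.89243017598614 476.89243017598614 257.7265070465154 196.84310345690056
[[-0.797  -0.3537  0.4895 -0.0715]
 [-0.6038  0.4518 -0.6567  0.9149]
 [ 0.0111 -0.819  -0.5737  0.8378]
 [ 0.      0.      0.      1.    ]]
top 359.78205500066827 359.78205500066827 255.1428094101877 191.44514796702768
[[-0.0014 -0.9963  0.086   0.4823]
 [-1.      0.0015  0.0015  0.0288]
 [-0.0016 -0.086  -0.9963  1.1006]
 [ 0.      0.      0.      1.    ]]
0.0656 {'time_s': 0.1, 'joint_positions': array([-0.9739,  0.3593,  0.0111, -0.0003, -1.2241, -0.2881]), 'dq': array([-0.0002, -0.0015,  0.0026,  0.0009,  0.    ,  0.0001]), 'effort': array([ -0.0016, -58.4163,  29.3752,   7.0156,   0.0102,  -0.    ]), 'ee_pos': array([ 0.205 , -0.6428,  0.2913]), 'eef_rot': array([ 0.4829, -3.1039, -0.0022]), 'force': array([-0.2647,  0.4594, -0.5824]), 'wrist_torque': array([ 0.0311,  0.0011, -0.018 ]), 'grasp_force': 0.0, 'grip_width': 0.08797781448878292}
```

View pics/side0.png

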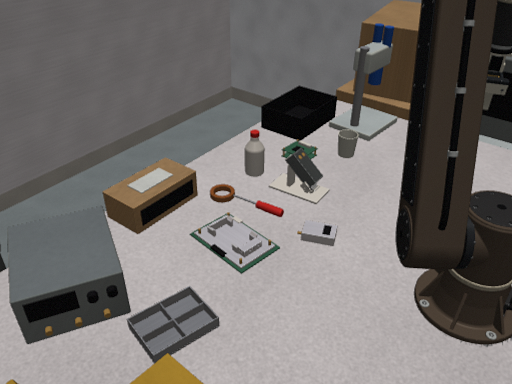

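View pics/top0.png

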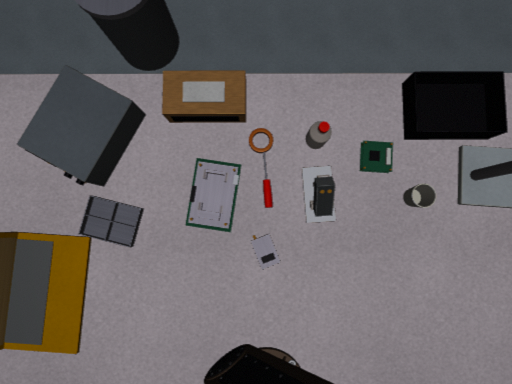

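The side view shows the bay near (234,240) and the cradle with the dark block near (302,175). In the top view the bay is near (213,195) and the cradle near (319,194), with the screwdriver between them. I'll enlarge the important parts.

```bash
python3 - <<'E'
import cv2,numpy as np
s=cv2.imread("pics/side0.png");t=cv2.imread("pics/top0.png")
def c(im,x,y,w,h,k): return cv2.resize(im[y:y+h,x:x+w],(w*k,h*k),interpolation=cv2.INTER_CUBIC)
a=np.hstack([c(t,180,150,66,90,6),c(t,296,156,66,90,6)[:, :396]])
cv2.imwrite("pics/tz.png",a)   # 792x540
a=np.vstack([c(s,185,205,100,70,4),c(s,255,140,100,70,4)])
cv2.imwrite("pics/sz.png",a)
E
```

```text
(no output)
```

View pics/tz.png

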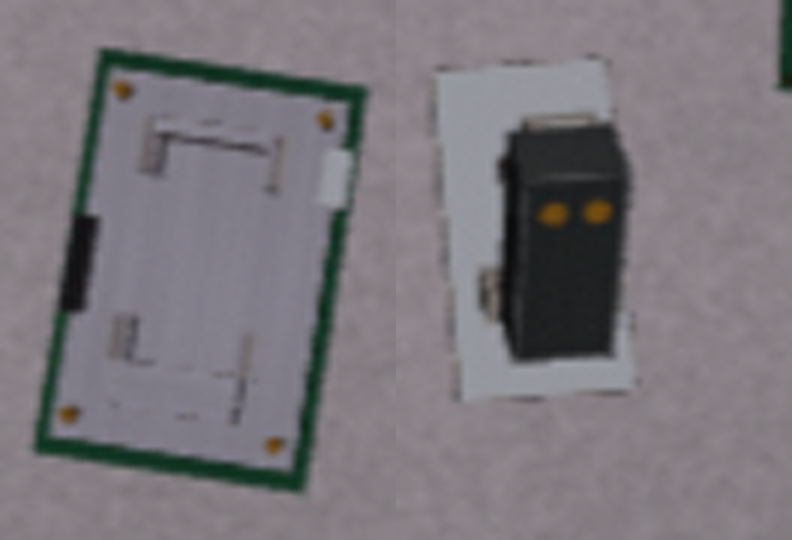

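View pics/sz.png

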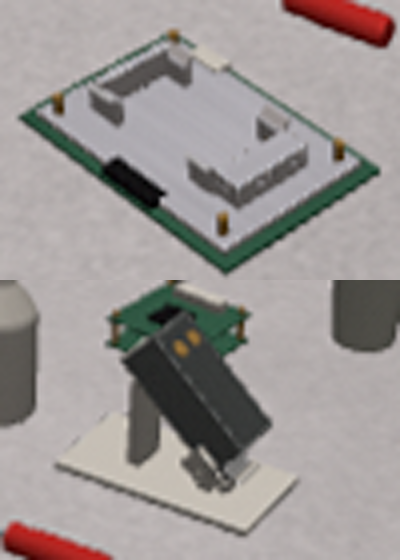

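The crops show the keeper bar at the robot side of the bay (top crop row ~365–415) and the far wall at +x. The cradle's ramp rises to +x and its foot corners are visible at crop (437,70), (603,60), (632,388) and (463,400). Next I measure both quads in both views.

```bash
cat >h.py <<'E'
import cv2,numpy as np
from bench import manip
np.set_printoptions(precision=4,suppress=True)
def cast(name,uv,z):
    p=manip.camera_params(name); M=np.array(p["cam_to_world"]); uv=np.atleast_2d(uv).astype(float)
    d=np.c_[(uv[:,0]-p["cx"])/p["fx"],(uv[:,1]-p["cy"])/p["fy"],np.ones(len(uv))]@M[:3,:3].T
    return M[:3,3]+d*((z-M[2,3])/d[:,2])[:,None]
def proj(name,P):
    p=manip.camera_params(name); M=np.array(p["cam_to_world"]); c=(np.atleast_2d(P)-M[:3,3])@M[:3,:3]
    return np.c_[c[:,0]/c[:,2]*p["fx"]+p["cx"],c[:,1]/c[:,2]*p["fy"]+p["cy"]]
E
python3 - <<'E'
from h import *
K=4
def hull(name,im,roi,fn,z):
    x,y,w,h=roi
    c=cv2.resize(im[y:y+h,x:x+w],None,fx=K,fy=K,interpolation=cv2.INTER_CUBIC)
    m=fn(c).astype(np.uint8)
    m=cv2.morphologyEx(m,cv2.MORPH_CLOSE,np.ones((5,5)))
    cs,_=cv2.findContours(m,cv2.RETR_EXTERNAL,cv2.CHAIN_APPROX_NONE)
    pt=max(cs,key=cv2.contourArea)[:,0]
    uv=(pt+.5)/K-.5+np.array([x,y])
    W=cast(name,uv,z)[:,:2].astype(np.float32)
    (c0,s,a)=cv2.minAreaRect(W*1000)
    print(name,z,"centre",np.round(c0,1),"size",np.round(s,1),"ang",round(a,2))
green=lambda c:(lambda b,g,r:(g>r+18)&(g>b+8))(*cv2.split(c.astype(int)))
T=cv2.imread("pics/top0.png");S=cv2.imread("pics/side0.png")
for n,im,r in(("top",T,(180,150,66,90)),("side",S,(185,205,100,70))):
    for z in (0,.005): hull(n,im,r,green,z)
print("px",T[175,308],T[175,298],T[215,305],S[190,285],S[198,335], S[190,320])
def white(c):
    b,g,r=cv2.split(c.astype(int)); 
    return g-r>=4 if 0 else (g-r>0)&(g>110)
for n,im,r in(("top",T,(298,160,46,70)),):
    for z in (0,.006): hull(n,im,r,white,z)
E
```

```text
top 0 centre [536.5 164.7] size [138.9 144.4] ang 81.4
top 0.005 centre [536.2 164.1] size [138.2 143.8] ang 81.4
side 0 centre [570.1 159.1] size [140.9 210.8] ang 81.32
side 0.005 centre [566.3 163.6] size [140.1 209.6] ang 81.32
px [158 151 149] [136 130 138] [138 135 141] [186 196 201] [173 173 180] [180 191 197]
top 0 centre [ 570.2 -163.2] size [168.7  89. ] ang 4.13
top 0.006 centre [ 569.7 -162.2] size [167.7  88.5] ang 4.13
```

```bash
python3 - <<'E'
from h import *
K=4
def rect(name,im,roi,fn,z,tag):
    x,y,w,h=roi
    c=cv2.resize(im[y:y+h,x:x+w],None,fx=K,fy=K,interpolation=cv2.INTER_CUBIC)
    m=cv2.morphologyEx(fn(c).astype(np.uint8),cv2.MORPH_OPEN,np.ones((5,5)))
    cs,_=cv2.findContours(m,cv2.RETR_EXTERNAL,cv2.CHAIN_APPROX_NONE)
    pt=np.vstack([q[:,0] for q in cs if cv2.contourArea(q)>150])
    W=cast(name,(pt+.5)/K-.5+np.array([x,y]),z)[:,:2].astype(np.float32)
    c0,s,a=cv2.minAreaRect(W*1000)
    print(tag,name,z,"centre",np.round(c0,1),"size",np.round(s,1),"ang",round(a,2))
def split(c): return cv2.split(c.astype(int))
def green(c): b,g,r=split(c); return (g>r+18)&(g>b+8)
def amber(c): b,g,r=split(c); return (r>b+40)
def warm(c): b,g,r=split(c); return (r-b>10)&(g>150)
T=cv2.imread("pics/top0.png");S=cv2.imread("pics/side0.png")
for z in(0,.003,.005): rect("top",T,(180,150,66,90),green,z,"board"); rect("side",S,(185,205,100,70),green,z,"board")
for z in(0,.006): rect("side",S,(264,165,72,42),warm,z,"foot")
# brass dots on the block's top plate and studs, by colour
for n,im,rois in(("top",T,[(180,150,66,90),(310,170,30,30)]),("side",S,[(185,205,100,70),(290,145,30,25)])):
  for x,y,w,h in rois:
    k,l,st,ce=cv2.connectedComponentsWithStats(amber(im[y:y+h,x:x+w]).astype(np.uint8))
    print(n,[(np.round(ce[i]+[x,y],1),st[i,4]) for i in range(1,k)])
E
```

```text
board top 0 centre [568.7 159.7] size [138.7 209.8] ang 81.2
board side 0 centre [570.1 159.1] size [140.9 210.8] ang 81.32
board top 0.003 centre [568.4 159.4] size [138.3 209.2] ang 81.2
board side 0.003 centre [567.8 161.8] size [140.4 210.1] ang 81.32
board top 0.005 centre [568.3 159.1] size [138.  208.8] ang 81.2
board side 0.005 centre [566.3 163.6] size [140.  209.6] ang 81.32
foot side 0 centre [ 575.5 -169. ] size [170.9  91.6] ang 4.39
foot side 0.006 centre [ 570.9 -161.3] size [169.7  90.9] ang 4.39
top [(array([199.5, 164.5]), np.int32(4)), (array([233.5, 169.5]), np.int32(4)), (array([190.5, 218.5]), np.int32(4)), (array([225., 224.]), np.int32(5))]
top [(array([329.2, 190.8]), np.int32(13)), (array([321.8, 191.1]), np.int32(12))]
side [(array([271.3, 209.2]), np.int32(185)), (array([228., 213.]), np.int32(5)), (array([199.2, 230.1]), np.int32(9)), (array([269.5, 242. ]), np.int32(10)), (array([240.5, 260.3]), np.int32(11))]
side [(array([315., 147.]), np.int32(1)), (array([315., 152.]), np.int32(3)), (array([303.1, 153.9]), np.int32(8)), (array([299.9, 156.6]), np.int32(11))]
```

```bash
cat >>h.py <<'E'
from scipy.spatial.transform import Rotation as R
CR=(np.array([.570,-.162,.0]),4.25); BAY=(np.array([.5685,.160,.010]),-8.75)
G=np.array([5,0,24.])/1000     # grasp point in the block
def block(base,X,Y,Z,th):      # block origin mm in the base frame, tilt deg
    Rz=R.from_euler('z',base[1],degrees=True)
    return base[0]+Rz.apply(np.array([X,Y,Z])/1000), Rz*R.from_euler('y',-th,degrees=True)
def tool(p,Rb,g=G,flip=1):
    Rt=Rb*R.from_matrix(np.diag([flip,-flip,-1]))
    return p+Rb.apply(g)-Rt.apply([0,0,.047]),Rt
def rel(pose):
    s=manip.read_state(); R0=R.from_rotvec(s["eef_rot"])
    return np.r_[(pose[0]-s["ee_pos"])*1000,(pose[1]*R0.inv()).as_rotvec()]
def tri(uvt,uvs):
    A=[];
    for n,uv in(("top",uvt),("side",uvs)):
        M=np.array(manip.camera_params(n)["cam_to_world"]); q=cast(n,uv,0)[0]; d=q-M[:3,3]; d/=np.linalg.norm(d); A.append((M[:3,3],d))
    P=[np.eye(3)-np.outer(d,d) for _,d in A]; x=np.linalg.solve(P[0]+P[1],P[0]@A[0][0]+P[1]@A[1][0])
    return x, [np.linalg.norm(Q@(x-o)) for Q,(o,_) in zip(P,A)]
E
python3 - <<'E'
from h import *
p,Rb=block(CR,0,0,68,42)
for f in(1,-1):
    print(f,"at",tool(p,Rb,flip=f)[0],rel(tool(p,Rb,flip=f)))
    print(f,"pre",rel(tool(p+Rb.apply([0,0,.09]),Rb,flip=f)))
for t,s in(((329.2,190.8),(299.9,156.6)),((321.8,191.1),(303.1,153.9)),((329.2,190.8),(303.1,153.9)),((321.8,191.1),(299.9,156.6))):
    x,e=tri(t,s); print("dot",x,e,"in block",Rb.inv().apply(x-p)*1000)
print(R.from_rotvec(manip.read_state()["eef_rot"]).as_matrix())
E
```

```text
1 at [ 0.5263 -0.1652  0.1241] [ 321.3036  477.5099 -167.2174   -1.0341   -0.2024    2.7267]
1 pre [ 261.2474  473.047  -100.3344   -1.0341   -0.2024    2.7267]
-1 at [ 0.5263 -0.1652  0.1241] [ 321.3036  477.5099 -167.2174    0.1384   -0.7216   -0.2244]
-1 pre [ 261.2474  473.047  -100.3344    0.1384   -0.7216   -0.2244]
dot [ 0.574  -0.1717  0.1086] [np.float64(0.00540544962144349), np.float64(0.005405449621443431)] in block [29.6007 -9.9867 27.9635]
dot [ 0.5631 -0.1522  0.131 ] [np.float64(0.004188635431949025), np.float64(0.004188635431949221)] in block [37.6273 10.2929 50.9426]
dot [ 0.5691 -0.1719  0.1198] [np.float64(0.0007233511421736389), np.float64(0.0007233511421737681)] in block [33.4218 -9.852  39.5785]
dot [ 0.568  -0.1518  0.12  ] [np.float64(0.00036386933207348965), np.float64(0.00036386933207339586)] in block [33.8367 10.2752 39.4763]
[[-0.9527 -0.3038 -0.0006]
 [-0.3038  0.9527  0.0013]
 [ 0.0001  0.0015 -1.    ]]
```

Both brass dots fall at y ±10, z ≈39.5 in the predicted block frame, which confirms the cradle pose to about 1 mm. I'm moving to the pre-grasp pose.

Request:
{"method": "drive_tool", "body": {
  "steps": [60,110,0,0.02,-0.1,-0.03,87,110,200,-10,0.05,-0.28,-0.09,87,150,280,-30,0.08,-0.42,-0.13,87,190,350,-50,0.11,-0.57,-0.18,87,225,410,-75,0.138,-0.722,-0.224,87,261,473,-100,0.138,-0.722,-0.224,87,261,473,-100,0.138,-0.722,-0.224,87,261,473,-100,0.138,-0.722,-0.224,87,261,473,-100,0.138,-0.722,-0.224,87,261,473,-100,0.138,-0.722,-0.224,87,261,473,-100,0.138,-0.722,-0.224,87,261,473,-100,0.138,-0.722,-0.224,87]
}}

```text
time_s: 1.6
ee_pos: [0.4658, -0.1715, 0.1925]
eef_rot: [-0.087, 2.407, 0.03]
force: [-0.8, 0.9, 0.7]
grip_width: 0.087
grasp_force: 0.0
```

```bash
python3 - <<'E'
from h import *
p,Rb=block(CR,0,0,68,42)
for h in(.09,.04,0): print(rel(tool(p+Rb.apply([0,0,h]),Rb,flip=-1)))
print(manip.read_state()["joint_positions"])
E
```

```text
[ 0.4547  1.8188 -1.4647  0.002   0.0008  0.003 ]
[ 33.8192   4.2982 -38.6219   0.002    0.0008   0.003 ]
[ 60.5109   6.2818 -68.3477   0.002    0.0008   0.003 ]
[-0.1088 -0.029  -0.7035 -0.6125 -0.2073 -0.8328]
```

Request:
{"method": "drive_tool", "body": {
  "steps": [10,2,-11,0.002,0.001,0.003,87,25,3,-28,0.002,0.001,0.003,87,40,5,-45,0.002,0.001,0.003,87,52,6,-59,0.002,0.001,0.003,87,60.5,6.3,-68.3,0.002,0.001,0.003,87,60.5,6.3,-68.3,0.002,0.001,0.003,87,60.5,6.3,-68.3,0.002,0.001,0.003,87,60.5,6.3,-68.3,0.002,0.001,0.003,87]
}}

```text
time_s: 2.6
ee_pos: [0.5263, -0.1643, 0.1245]
eef_rot: [-0.091, 2.407, 0.035]
force: [0.5, 1.1, 0.2]
grip_width: 0.0866
grasp_force: 0.0
```

```bash
python3 - <<'E'
from h import *
p,Rb=block(CR,0,0,68,42)
print(rel(tool(p,Rb,flip=-1)))
im=[cv2.cvtColor(manip.get_image(n),cv2.COLOR_RGB2BGR) for n in("top","side")]
a=np.hstack([cv2.resize(im[0][130:240,270:370],(400,440),interpolation=cv2.INTER_CUBIC),cv2.resize(im[1][110:220,250:350],(400,440),interpolation=cv2.INTER_CUBIC)])
cv2.imwrite("pics/g1.png",a)
E
```

```text
[ 0.057  -0.9317 -0.3802  0.      0.0004 -0.0015]
```

View pics/g1.png

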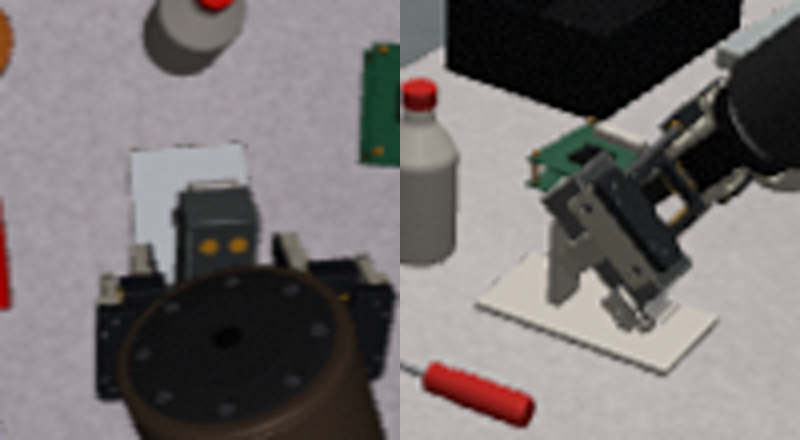

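The fingers straddle the block at its middle: top crop shows pads at x≈140 and 290, block 175–258, so it is centred within about 1 mm. Closing.

Request:
{"method": "drive_tool", "body": {
  "steps": [0,-0.9,0,0,0,0,60,0,-0.9,0,0,0,0,45,0,-0.9,0,0,0,0,40,0,-0.9,0,0,0,0,40,0,-0.9,0,0,0,0,40,0,-0.9,0,0,0,0,40,0,-0.9,0,0,0,0,40,0,-0.9,0,0,0,0,40,0,-0.9,0,0,0,0,40,0,-0.9,0,0,0,0,40]
}}

```text
time_s: 3.95
ee_pos: [0.5266, -0.1645, 0.1239]
eef_rot: [-0.092, 2.408, 0.036]
force: [-0.4, 2.3, 1.4]
grip_width: 0.0497
grasp_force: 30.0
```

```bash
cat >>h.py <<'E'
import os
if os.path.exists("hand.npz"):
    H=np.load("hand.npz"); HP=H["p"]; HR=R.from_rotvec(H["r"])   # tool pose in block frame
def htool(p,Rb): return p+Rb.apply(HP), Rb*HR
def bpose(base=BAY):
    s=manip.read_state(); Rt=R.from_rotvec(s["eef_rot"]); Rb=Rt*HR.inv(); p=s["ee_pos"]-Rb.apply(HP)
    Rz=R.from_euler('z',base[1],degrees=True); q=Rz.inv().apply(p-base[0])*1000
    return q,(Rz.inv()*Rb).as_euler('ZYX',degrees=True)
E
python3 - <<'E'
from h import *
p,Rb=block(CR,0,0,68,42); s=manip.read_state(); Rt=R.from_rotvec(s["eef_rot"])
np.savez("hand.npz",p=Rb.inv().apply(s["ee_pos"]-p),r=(Rb.inv()*Rt).as_rotvec())
E
python3 - <<'E'
from h import *
print(HP,HR.as_rotvec(),bpose(CR))
p,Rb=block(CR,0,0,68,42)
print("lift",rel(htool(p+Rb.apply([0,0,.05]),Rb)))
t=np.radians(20);u=np.array([np.cos(t),0,np.sin(t)])
for back,up in((35,60),(35,0),(15,0),(0,0)):
    q=np.array([2,0,69*np.sin(t)+1])+back*u+[0,0,up]
    print(back,up,rel(htool(*block(BAY,*q,20))))
E
```

```text
[0.0051 0.0007 0.0706] [ 0.0023 -3.1411 -0.0033] (array([ 0.,  0., 68.]), array([  0., -42.,   0.]))
lift [-33.3645  -2.4794  37.1572  -0.       0.       0.    ]
35 60 [ 57.3384 322.8506  50.7778   0.0151   0.3845  -0.2241]
35 0 [ 57.3384 322.8506  -9.2222   0.0151   0.3845  -0.2241]
15 0 [ 38.7633 325.7096 -16.0626   0.0151   0.3845  -0.2241]
0 0 [ 24.8319 327.8539 -21.1929   0.0151   0.3845  -0.2241]
```

Request:
{"method": "drive_tool", "body": {
  "steps": [-7,-0.5,8,0,0,0,40,-18,-1.3,20,0,0,0,40,-33,-2.5,37,0,0,0,40,-36,-2,60,0,0,0,40,-36,5,85,0,0,0,40,-30,30,100,0,0.02,-0.01,40,-20,65,105,0.002,0.06,-0.03,40,-8,105,105,0.004,0.11,-0.06,40,5,145,105,0.006,0.16,-0.09,40,18,185,105,0.008,0.21,-0.12,40,31,225,105,0.01,0.26,-0.15,40,43,265,100,0.012,0.31,-0.18,40,52,300,85,0.014,0.36,-0.21,40,56,318,65,0.015,0.38,-0.22,40,57.3,322.8,50.8,0.0151,0.3845,-0.2241,40,57.3,322.8,50.8,0.0151,0.3845,-0.2241,40,57.3,322.8,50.8,0.0151,0.3845,-0.2241,40,57.3,322.8,50.8,0.0151,0.3845,-0.2241,40,57.3,322.8,50.8,0.0151,0.3845,-0.2241,40]
}}

```text
time_s: 6.32
ee_pos: [0.5841, 0.1576, 0.1756]
eef_rot: [0.212, 2.784, -0.034]
force: [-0.3, -0.0, -3.2]
grip_width: 0.0495
grasp_force: 30.0
```

```bash
python3 - <<'E'
from h import *
print(bpose())
t=np.radians(20);u=np.array([np.cos(t),0,np.sin(t)])
for back,up in((35,60),(35,0),(15,0),(0,0)):
    q=np.array([2,0,69*np.sin(t)+1])+back*u+[0,0,up]
    print(back,up,rel(htool(*block(BAY,*q,20))))
im=[cv2.cvtColor(manip.get_image(n),cv2.COLOR_RGB2BGR) for n in("top","side")]
a=np.hstack([cv2.resize(im[0][140:250,165:265],(400,440),interpolation=cv2.INTER_CUBIC),cv2.resize(im[1][170:280,180:280],(400,440),interpolation=cv2.INTER_CUBIC)])
cv2.imwrite("pics/b1.png",a)
q,e=bpose(); Rz=R.from_euler('z',BAY[1],degrees=True); Rb=Rz*R.from_euler('ZYX',e,degrees=True); p=BAY[0]+Rz.apply(q/1000)
print("pred px side tongue tip corners", proj("side",p+Rb.apply(np.array([[-69,15,0],[-69,-15,0],[-69,15,7],[55,25,0],[55,25,40],[-55,25,40],[-55,25,0]])/1000)))
E
```

```text
(array([35.2037, -0.6413, 97.5921]), array([ -0.0645, -20.0653,   0.052 ]))
35 60 [-0.1308  0.7117 -1.0004 -0.0007  0.0013  0.0008]
35 0 [ -0.1308   0.7117 -61.0004  -0.0007   0.0013   0.0008]
15 0 [-18.7059   3.5706 -67.8408  -0.0007   0.0013   0.0008]
0 0 [-32.6372   5.7149 -72.9711  -0.0007   0.0013   0.0008]
pred px side tongue tip corners [[237.1564 223.6468]
 [245.7785 218.7239]
 [237.7555 222.0351]
 [204.4201 192.5423]
 [207.0158 182.6836]
 [234.092  212.0414]
 [230.7551 221.5004]]
```

View pics/b1.png

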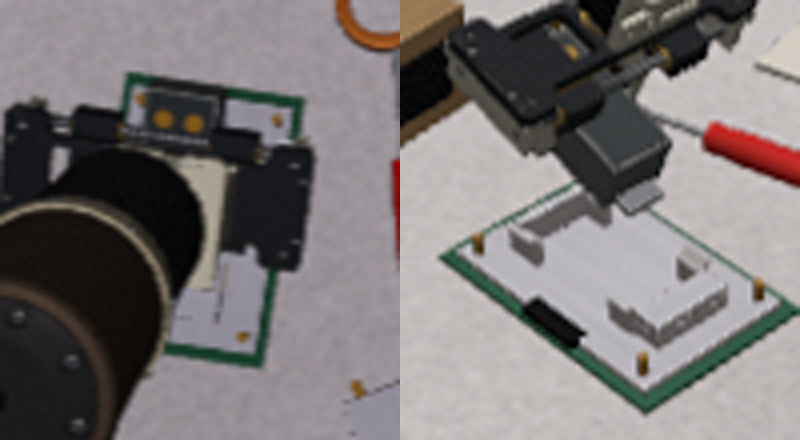

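The tongue tip appears at side crop (230,214) and (262,190), within about 1 px of the prediction, so the in-hand pose is good. I'm lowering in front of the slot, then sliding along the tilt.

Request:
{"method": "drive_tool", "body": {
  "steps": [0,0.7,-15,-0.001,0.001,0.001,40,0,0.7,-32,-0.001,0.001,0.001,40,0,0.7,-48,-0.001,0.001,0.001,40,0,0.7,-60,-0.001,0.001,0.001,40,-6,1.6,-63,-0.001,0.001,0.001,40,-12,2.6,-65.3,-0.001,0.001,0.001,40,-18.7,3.6,-67.8,-0.001,0.001,0.001,40,-18.7,3.6,-67.8,-0.001,0.001,0.001,40,-18.7,3.6,-67.8,-0.001,0.001,0.001,40,-18.7,3.6,-67.8,-0.001,0.001,0.001,40]
}}

```text
time_s: 7.68
ee_pos: [0.5744, 0.1586, 0.123]
eef_rot: [0.201, 2.825, -0.028]
force: [-0.5, 0.7, -3.7]
grip_width: 0.0499
grasp_force: 30.0
```

```bash
python3 - <<'E'
from h import *
print(bpose())
t=np.radians(20);u=np.array([np.cos(t),0,np.sin(t)])
for back,up in((15,0),(7,0),(0,0)):
    q=np.array([2,0,69*np.sin(t)+1])+back*u+[0,0,up]
    print(back,up,rel(htool(*block(BAY,*q,20))))
im=[cv2.cvtColor(manip.get_image(n),cv2.COLOR_RGB2BGR) for n in("top","side")]
a=np.hstack([cv2.resize(im[0][140:240,165:245],(480,600),interpolation=cv2.INTER_CUBIC)[:, 160:],cv2.resize(im[1][200:275,200:260],(480,600),interpolation=cv2.INTER_CUBIC)])
cv2.imwrite("pics/b2.png",a)
E
```

```text
(array([22.7992, -0.9571, 44.2804]), array([  0.4861, -17.7829,   0.0535]))
15 0 [ -9.0603   2.5729 -15.2493  -0.0066  -0.0381  -0.0088]
7 0 [-16.4904   3.7165 -17.9854  -0.0066  -0.0381  -0.0088]
0 0 [-22.9917   4.7172 -20.3796  -0.0066  -0.0381  -0.0088]
```

View pics/b2.png

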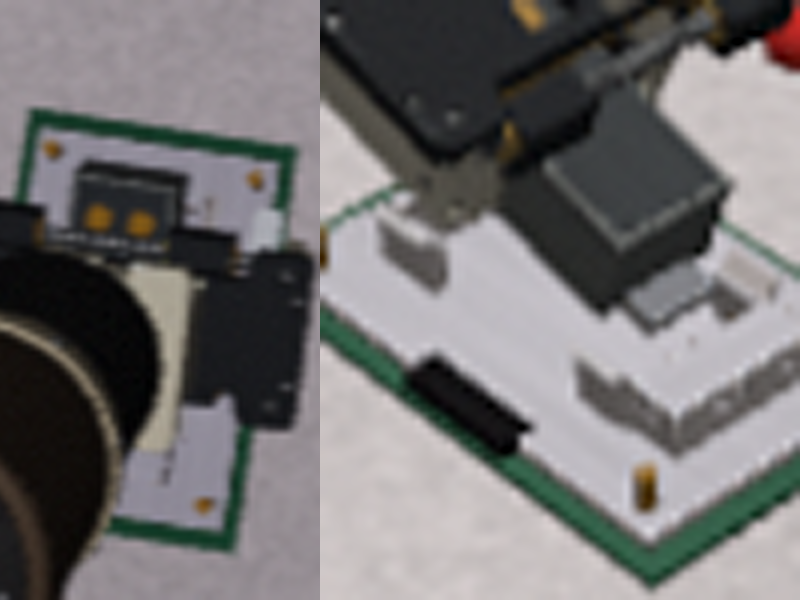

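```bash
python3 - <<'E'
from h import *
s=manip.read_state(); print(s["joint_positions"],s["dq"],s["time_s"]); print(bpose())
E
```

```text
[ 0.6239  0.2799 -0.8267  0.7423 -0.3155 -3.0299] [-0.0004  0.002  -0.0009  0.0006 -0.0006  0.0008] 7.775
(array([22.7433, -1.0668, 44.1441]), array([  0.4819, -17.7711,   0.0439]))
```

Joint 6 hit its limit (-3.03) at this tilt, because tool lean and arm plane diverge. I'll fit a quick kinematic model to see which tilts are feasible with this grasp.

```bash
cat >kin.py <<'E'
from h import *
from scipy.optimize import least_squares
s=manip.read_state()
D=[([-0.9739,0.3593,0.0111,-0.0003,-1.2241,-0.2881],[.205,-.6428,.2913],[.4829,-3.1039,-.0022]),
([-0.1088,-0.029,-0.7035,-0.6125,-0.2073,-0.8328],[.4658,-.1715,.1925],[-.087,2.407,.03]),
(s["joint_positions"],s["ee_pos"],s["eef_rot"])]
lo=np.array([-3.07,-1.43,-1.02,-3.03,-3.05,-3.03]);hi=np.array([3.07,2.12,1.25,1.67,0,3.03])
def fk(j,a,s4,s6):
    h,L1,L2,e,d,Lt=a[:6]; B=R.from_euler('z',j[0])
    A=B*R.from_euler('y',j[1]); F=B*R.from_euler('y',j[1]-j[2])
    W=F*R.from_euler('x',s4*j[3])*R.from_euler('y',-j[4])
    p=np.array([0,0,h])+A.apply([0,0,L1])+F.apply([L2,d,e])+W.apply([Lt,0,0])
    return p,W*R.from_euler('x',s6*j[5])*R.from_rotvec(a[6:9])
def res(a,s4,s6):
    o=[]
    for j,p,r in D:
        P,Q=fk(j,a,s4,s6); o+=list(P-p)+list(.3*(Q*R.from_rotvec(r).inv()).as_rotvec())
    return o
def fit():
    best=None
    for s4 in(1,-1):
        for s6 in(1,-1):
            for c in([0,1.57,0],[1.2,1.2,1.2],[-1.2,1.2,-1.2],[2.2,0,2.2]):
                f=least_squares(res,[.3,.4,.4,0,-.19,.2]+c,args=(s4,s6))
                if best is None or f.cost<best[0].cost: best=(f,s4,s6)
    return best
E
python3 - <<'E'
from kin import *
f,s4,s6=fit(); print(f.x,s4,s6,"rms",np.sqrt(np.mean(f.fun**2)))
q0=np.array(s["joint_positions"])
def ik(pose,q0):
    g=lambda q:(lambda P,Q:np.r_[P-pose[0],.3*(Q*pose[1].inv()).as_rotvec()])(*fk(q,f.x,s4,s6))
    r=least_squares(g,q0,bounds=(lo-.6,hi+.0)); return r.x,np.abs(r.fun).max()
for th in(18,16,14,12,8,0):
    t=np.radians(th);u=np.array([np.cos(t),0,np.sin(t)])
    for back in(30,15,0):
        q,e=ik(htool(*block(BAY,*(np.array([2,0,69*np.sin(t)+1])+back*u),th)),q0); print(th,back,q,"%.5f"%e)
E
```

```text
[-0.2715  0.7875  0.3432  0.1444 -0.1668  0.1985  2.4181 -2.4182  2.4187] -1 -1 rms 0.0257165738857083
18 30 [ 0.6204  0.2591 -0.6767  0.5074 -0.4562 -2.7802] 0.00000
18 15 [ 0.64    0.2472 -0.7107  0.5348 -0.4428 -2.8282] 0.00000
18 0 [ 0.6604  0.2355 -0.7442  0.5635 -0.4303 -2.8785] 0.00000
16 30 [ 0.6081  0.2695 -0.6618  0.4283 -0.4705 -2.6969] 0.00000
16 15 [ 0.6273  0.2571 -0.6954  0.4511 -0.4563 -2.7397] 0.00000
16 0 [ 0.6474  0.2448 -0.7284  0.4751 -0.4429 -2.7847] 0.00000
14 30 [ 0.5961  0.2803 -0.6473  0.3552 -0.4875 -2.6198] 0.00000
14 15 [ 0.6149  0.2673 -0.6804  0.3737 -0.4727 -2.6577] 0.00000
14 0 [ 0.6346  0.2544 -0.713   0.3933 -0.4586 -2.6976] 0.00000
12 30 [ 0.5844  0.2913 -0.6332  0.2882 -0.5067 -2.5491] 0.00000
12 15 [ 0.6028  0.2778 -0.6658  0.3028 -0.4916 -2.5826] 0.00000
12 0 [ 0.622   0.2644 -0.6979  0.3182 -0.4772 -2.6177] 0.00000
8 30 [ 0.5618  0.314  -0.606   0.1717 -0.5504 -2.4258] 0.00000
8 15 [ 0.5794  0.2996 -0.6376  0.1798 -0.5353 -2.4517] 0.00000
8 0 [ 0.5978  0.2853 -0.6687  0.1883 -0.5208 -2.4788] 0.00000
0 30 [ 0.5204  0.3619 -0.5561 -0.0031 -0.6516 -2.2402] 0.00000
0 15 [ 0.5363  0.346  -0.5856 -0.0031 -0.6381 -2.256 ] 0.00000
0 0 [ 0.5529  0.3301 -0.6144 -0.0031 -0.6251 -2.2726] 0.00000
```

```bash
cat >>h.py <<'E'
def goto(th,back,up,X0=2,Y0=0,clr=1):
    t=np.radians(th);u=np.array([np.cos(t),0,np.sin(t)])
    return rel(htool(*block(BAY,*(np.array([X0,Y0,69*np.sin(t)+clr])+back*u+[0,0,up]),th)))
E
python3 -c "
from h import *
print(goto(13,25,20))"
```

```text
[ 9.4809 -0.1831 -0.8487  0.0116  0.0825 -0.0086]
```

Request:
{"method": "drive_tool", "body": {
  "steps": [3,0,0,0.004,0.03,-0.003,40,6,0,0,0.008,0.06,-0.006,40,9.5,0,-0.8,0.0116,0.0825,-0.0086,40,9.5,0,-0.8,0.0116,0.0825,-0.0086,40,9.5,0,-0.8,0.0116,0.0825,-0.0086,40]
}}

```text
time_s: 8.4
ee_pos: [0.5835, 0.1582, 0.1218]
eef_rot: [0.22, 2.907, -0.023]
force: [0.4, -0.5, -2.8]
grip_width: 0.05
grasp_force: 30.0
```

```bash
python3 -c "
from h import *
print(bpose(),manip.read_state()['joint_positions'])
for a in((25,0),(13,0),(6,0),(0,0)): print(a,goto(13,*a))"
```

```text
(array([26.0396, -0.2456, 41.9062]), array([ -0.0012, -12.9964,  -0.0364])) [ 0.6544  0.3234 -0.6434  0.3624 -0.4717 -2.6892]
(25, 0) [  0.342    0.1503 -19.7611   0.0006  -0.0002   0.0002]
(13, 0) [-11.2144   1.929  -22.4605   0.0006  -0.0002   0.0002]
(6, 0) [-17.9556   2.9666 -24.0351   0.0006  -0.0002   0.0002]
(0, 0) [-23.7338   3.8559 -25.3848   0.0006  -0.0002   0.0002]
```

Request:
{"method": "drive_tool", "body": {
  "steps": [0.3,0,-7,0,0,0,40,0.3,0.1,-14,0,0,0,40,0.3,0.1,-19.8,0,0,0,40,-5,1,-21,0,0,0,40,-11.2,1.9,-22.5,0,0,0,40,-14.5,2.4,-23.2,0,0,0,40,-18,3,-24,0,0,0,40,-18,3,-24,0,0,0,40,-18,3,-24,0,0,0,40]
}}

```text
time_s: 9.52
ee_pos: [0.5657, 0.1617, 0.098]
eef_rot: [0.22, 2.908, -0.022]
force: [1.0, 2.1, -6.8]
grip_width: 0.0502
grasp_force: 30.0
```

```bash
python3 - <<'E'
from h import *
print(bpose(),manip.read_state()['joint_positions'],manip.read_state()['force'])
for a in((6,0),(0,0)): print(a,goto(13,*a))
im=[cv2.cvtColor(manip.get_image(n),cv2.COLOR_RGB2BGR) for n in("top","side")]
cv2.imwrite("pics/b3.png",cv2.resize(im[1][205:265,200:280],(800,600),interpolation=cv2.INTER_CUBIC))
E
```

```text
(array([ 7.8648,  0.5811, 18.0954]), array([  0.0052, -12.9866,   0.0106])) [ 0.6688  0.3348 -0.727   0.4462 -0.3865 -2.7946] [ 0.9611  2.0738 -6.7692]
(6, 0) [-0.1207 -0.5552 -0.2268 -0.0002 -0.0002 -0.0001]
(0, 0) [-5.8989  0.3341 -1.5765 -0.0002 -0.0002 -0.0001]
```

View pics/b3.png

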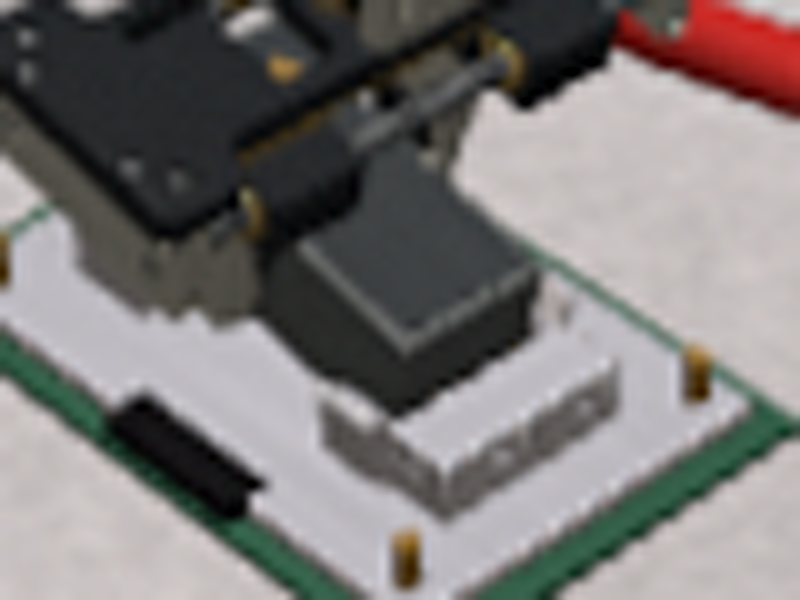

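The tongue is entering under the bar; the block's near face sits just behind the bar at crop (400,400). Fz has grown a few newtons downward, so the tongue top may be brushing the bar. I'll lower slightly and check.

Request:
{"method": "drive_tool", "body": {
  "steps": [0,-0.5,-0.6,0,0,0,40,0,-0.5,-1.2,0,0,0,40,0,-0.5,-1.2,0,0,0,40]
}}

```text
time_s: 10.0
ee_pos: [0.5658, 0.1608, 0.0969]
eef_rot: [0.22, 2.907, -0.023]
force: [-0.7, -0.0, -3.2]
grip_width: 0.0499
grasp_force: 30.0
```

Request:
{"method": "drive_tool", "body": {
  "steps": [-2,0.3,-0.5,0,0,0,40,-4,0.6,-1,0,0,0,40,-5.8,0.9,-1.4,0,0,0,40,-5.8,0.9,-1.4,0,0,0,40]
}}

```text
time_s: 10.5
ee_pos: [0.5622, 0.162, 0.097]
eef_rot: [0.219, 2.904, -0.021]
force: [16.0, -9.0, -2.5]
grip_width: 0.0499
grasp_force: 30.0
```

```bash
python3 - <<'E'
from h import *
print(bpose(),manip.read_state()['force'])
E
```

```text
(array([ 4.5715,  0.3721, 17.1164]), array([  0.0082, -13.1669,   0.0543])) [15.9671 -8.9969 -2.548 ]
```

A contact has stopped the slide 5 mm earlier than my geometry says, so I'll check the assumption that the bay is centred on the board, using the keeper bar's outer corners in the first side picture.

```bash
python3 - <<'E'
from h import *
Rz=R.from_euler('z',BAY[1],degrees=True)
def b(n,uv,z): return Rz.inv().apply(cast(n,uv,.010+z/1000)-BAY[0])[0]*1000
for t,uv,z in(("bar +y out bottom",(240,207),0),("bar +y out top",(238,180),19),("bar -y out bottom",(307,162),0),("bar -y out top",(307,143),19),("farwall +y guide bottom end?",(122,124),0)):
    print(t,b("side",(185+uv[0]/4-.4,205+uv[1]/4-.4),z))
P=lambda x,y,z:BAY[0]+Rz.apply(np.array([x,y,z])/1000)
for n,o,k in(("side",(185,205),4),("top",(180,150),6)):
    for x,y,z in((-79.5,31,19),(-79.5,-31,19),(-57.5,31,19),(-57.5,-31,19),(57.5,27,0),(57.5,-27,0),(57.5,27,24),(57.5,-27,24),(38,27,24),(38,-27,24)):
        print(n,(x,y,z),(proj(n,P(x,y,z))[0]-o+.4)*k)
E
```

```text
bar +y out bottom [-73.2982  29.5078  -0.    ]
bar +y out top [-69.2005  27.3293  19.    ]
bar -y out bottom [-71.4358 -32.5708   0.    ]
bar -y out top [-73.4428 -30.1892  19.    ]
farwall +y guide bottom end? [42.5137 31.0369 -0.    ]
side (-79.5, 31, 19) [244.7852 190.4913]
side (-79.5, -31, 19) [314.3895 146.825 ]
side (-57.5, 31, 19) [221.3814 173.7934]
side (-57.5, -31, 19) [290.9379 131.0463]
side (57.5, 27, 0) [112.4164 111.1748]
side (57.5, -27, 0) [172.0927  77.516 ]
side (57.5, 27, 24) [110.8867  83.5892]
side (57.5, -27, 24) [171.2218  50.228 ]
side (38, 27, 24) [129.5411  96.7972]
side (38, -27, 24) [189.9587  62.8322]
top (-79.5, 31, 19) [105.5113 412.9486]
top (-79.5, -31, 19) [229.0928 431.8924]
top (-57.5, 31, 19) [112.804  368.9858]
top (-57.5, -31, 19) [236.1763 387.8595]
top (57.5, 27, 0) [163.5361 147.9148]
top (57.5, -27, 0) [268.2153 163.7648]
top (57.5, 27, 24) [157.0164 141.4793]
top (57.5, -27, 24) [264.0197 157.6772]
top (38, 27, 24) [150.6501 179.9176]
top (38, -27, 24) [257.8136 196.1687]
```

```bash
python3 - <<'E'
import cv2
s=cv2.imread("pics/side0.png");t=cv2.imread("pics/top0.png")
import numpy as np
a=cv2.resize(s[208:272,190:280],(800,569),interpolation=cv2.INTER_CUBIC)
cv2.imwrite("pics/sz2.png",a)
E
```

```text
(no output)
```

View pics/sz2.png

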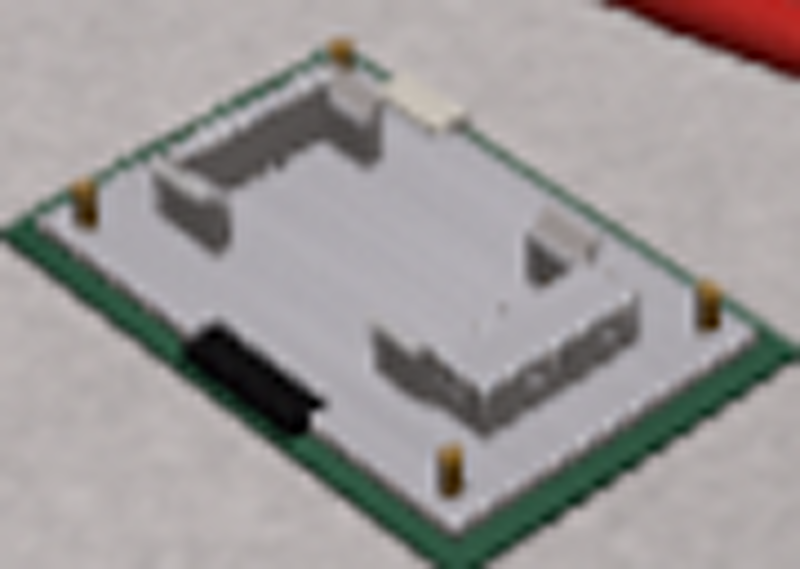

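The bar's corners come out near x=-73, not -79.5. The top view's bar and wall lines are also about 6 mm off, so the bay sits about 6 mm toward +x on its board. I'm refining the offset from several corners of this crop.

```bash
python3 - <<'E'
from h import *
Rz=R.from_euler('z',BAY[1],degrees=True)
def b(n,uv,z): return Rz.inv().apply(cast(n,uv,.010+z/1000)-BAY[0])[0]*1000
k=8.889
for t,uv,ref in(("bar+y bot",(487,435),(-79.5,31,0)),("bar+y top",(484,393),(-79.5,31,19)),("bar-y bot",(636,333),(-79.5,-31,0)),("bar-y top",(638,296),(-79.5,-31,19)),
 ("far guide -y bottom end",(377,165),(38,-27,0)),("near guide -y bottom end",(540,285),(-35,-27,0))):
    print(t,b("side",(190+uv[0]/k-.44,208+uv[1]/k-.44),ref[2])-ref)
for t,uv,ref in(("bar in mid",(190,369),(-57.5,0,19)),("bar out mid",(155,410),(-79.5,0,19)),("farwall in bot",(216,143),(57.5,0,0)),("far guide +y in",(163,150),(57.5,27,12)),("far guide -y in",(270,152),(57.5,-27,12))):
    print(t,b("top",(180+uv[0]/6-.4,150+uv[1]/6-.4),ref[2])-ref)
E
```

```text
bar+y bot [ 6.2389 -0.6413  0.    ]
bar+y top [4.3666 2.1295 0.    ]
bar-y bot [ 8.726  -1.3275 -0.    ]
bar-y top [4.6203 2.2791 0.    ]
far guide -y bottom end [ 3.9839 -2.4662  0.    ]
near guide -y bottom end [-0.1317  0.2874  0.    ]
bar in mid [ 5.7663 -6.8652 -0.    ]
bar out mid [ 5.1325  7.0046 -0.    ]
farwall in bot [6.5148 0.983  0.    ]
far guide +y in [-2.4352 -1.7728  0.    ]
far guide -y in [ 4.6781 -1.2193  0.    ]
```

```bash
cat >>h.py <<'E'
_Rz=R.from_euler('z',BAY[1],degrees=True); BAY=(BAY[0]+_Rz.apply([.0053,-.0006,0]),BAY[1])
E
sed -i 's/def bpose(base=BAY):/def bpose(base=None):\n    base=base or BAY/' h.py
python3 -c "
from h import *
print(bpose())
print(goto(13,0,0,X0=1.2,clr=.5))
for th in (10,7): print(th,goto(th,0,0,X0=1,clr=.5))"
```

```text
(array([-0.7285,  0.9721, 17.1164]), array([  0.0082, -13.1669,   0.0543]))
[ 1.9702 -1.2175 -1.0633 -0.0005  0.003  -0.0004]
10 [ 5.4038 -1.746  -4.1276  0.0075  0.0548 -0.0003]
7 [ 9.0547 -2.3079 -7.4176  0.0154  0.1065 -0.0003]
```

Request:
{"method": "drive_tool", "body": {
  "steps": [2,-0.5,0.3,0,0,0,40,4.2,-0.9,0.4,0,0.003,0,40,4.2,-0.9,0.4,0,0.003,0,40]
}}

```text
time_s: 10.88
ee_pos: [0.5642, 0.161, 0.0958]
eef_rot: [0.22, 2.911, -0.023]
force: [0.2, -1.3, -0.9]
grip_width: 0.05
grasp_force: 30.0
```

```bash
python3 -c "
from h import *
print(bpose(),manip.read_state()['force'])
print(goto(13,0,0,X0=1.2,clr=.5))
for th in (10,7): print(th,goto(th,0,0,X0=1,clr=.5))"
```

```text
(array([ 0.9459,  0.1197, 15.8935]), array([  0.0119, -12.8096,  -0.0509])) [ 0.2212 -1.2701 -0.8878]
[-0.0059 -0.1814  0.0929  0.0004 -0.0034 -0.    ]
10 [ 3.4277 -0.7098 -2.9714  0.0083  0.0483 -0.    ]
7 [ 7.0786 -1.2718 -6.2614  0.0163  0.1001 -0.0001]
```

Request:
{"method": "drive_tool", "body": {
  "steps": [1.1,-0.3,-1,0.003,0.015,0,40,2.2,-0.5,-2,0.006,0.032,0,40,3.4,-0.7,-3,0.0083,0.0483,0,40,4.6,-0.9,-4.1,0.011,0.0655,0,40,5.9,-1.1,-5.2,0.0136,0.083,0,40,7.1,-1.3,-6.3,0.0163,0.1,0,40,7.1,-1.3,-6.3,0.0163,0.1,0,40]
}}

```text
time_s: 11.75
ee_pos: [0.5717, 0.1602, 0.0897]
eef_rot: [0.228, 3.011, -0.01]
force: [0.6, 0.9, 1.1]
grip_width: 0.0498
grasp_force: 30.0
```

```bash
python3 -c "
from h import *
print(bpose(),manip.read_state()['force'],manip.read_state()['wrist_torque'])
for th in (5,3,1,0): print(th,goto(th,0,0,X0=.5,clr=.4))"
```

```text
(array([1.4717, 0.5913, 9.0127]), array([-0.0122, -7.0478,  0.0538])) [0.5737 0.8598 1.0756] [ 0.2687  0.5267 -0.0223]
5 [ 1.4577 -0.7563 -2.5157  0.0045  0.0355  0.0001]
3 [ 3.8989 -1.1321 -4.9236  0.0098  0.07    0.0001]
1 [ 6.3384 -1.5076 -7.4221  0.0151  0.1045  0.0001]
0 [ 7.5566 -1.6951 -8.7043  0.0178  0.1217  0.0002]
```

Request:
{"method": "drive_tool", "body": {
  "steps": [0.7,-0.4,-0.9,0.002,0.018,0,40,1.5,-0.7,-2.1,0.0045,0.0355,0,40,2.7,-0.9,-3.3,0.007,0.053,0,40,3.9,-1.1,-4.5,0.0098,0.07,0,40,3.9,-1.1,-4.5,0.0098,0.07,0,40]
}}

```text
time_s: 12.38
ee_pos: [0.5755, 0.1586, 0.0849]
eef_rot: [0.234, 3.082, -0.004]
force: [-1.2, 0.3, 0.5]
grip_width: 0.0502
grasp_force: 30.0
```

```bash
python3 -c "
from h import *
print(bpose(),manip.read_state()['force'],manip.read_state()['wrist_torque'])
for th in (2,1,0): print(th,goto(th,0,0,X0=.5,clr=.4))"
```

```text
(array([ 0.3298, -0.5267,  4.14  ]), array([-0.0368, -2.9346, -0.0337])) [-1.2052  0.2789  0.5467] [ 0.3365  0.5393 -0.0118]
2 [ 1.382   0.2791 -1.3649  0.0031  0.016   0.0007]
1 [ 2.6014  0.0914 -2.6253  0.0057  0.0333  0.0007]
0 [ 3.8196 -0.0961 -3.9076  0.0084  0.0505  0.0007]
```

Request:
{"method": "drive_tool", "body": {
  "steps": [0.7,0.2,-0.6,0.0015,0.008,0.0003,40,1.4,0.2,-1.3,0.0031,0.016,0.0007,40,2,0.1,-1.9,0.0045,0.025,0.0007,40,2.6,0.1,-2.6,0.0057,0.0333,0.0007,40,3.2,0,-3.2,0.007,0.042,0.0007,40,3.8,0,-3.8,0.0084,0.0505,0.0007,40,3.8,0,-3.8,0.0084,0.0505,0.0007,40,3.8,0,-3.8,0.0084,0.0505,0.0007,40]
}}

```text
time_s: 13.38
ee_pos: [0.579, 0.1586, 0.0813]
eef_rot: [0.236, 3.132, 0.003]
force: [-0.0, -1.9, 0.3]
grip_width: 0.0498
grasp_force: 30.0
```

```bash
python3 - <<'E'
from h import *
print(bpose(),manip.read_state()['force'],manip.read_state()['wrist_torque'])
im=[cv2.cvtColor(manip.get_image(n),cv2.COLOR_RGB2BGR) for n in("top","side")]
cv2.imwrite("pics/b4.png",cv2.resize(im[1][208:268,195:275],(800,600),interpolation=cv2.INTER_CUBIC))
E
```

```text
(array([0.2553, 0.0594, 0.7204]), array([ 0.0455, -0.0405,  0.0008])) [-0.0014 -1.8996  0.2759] [-0.8784  0.116   0.1584]
```

View pics/b4.png

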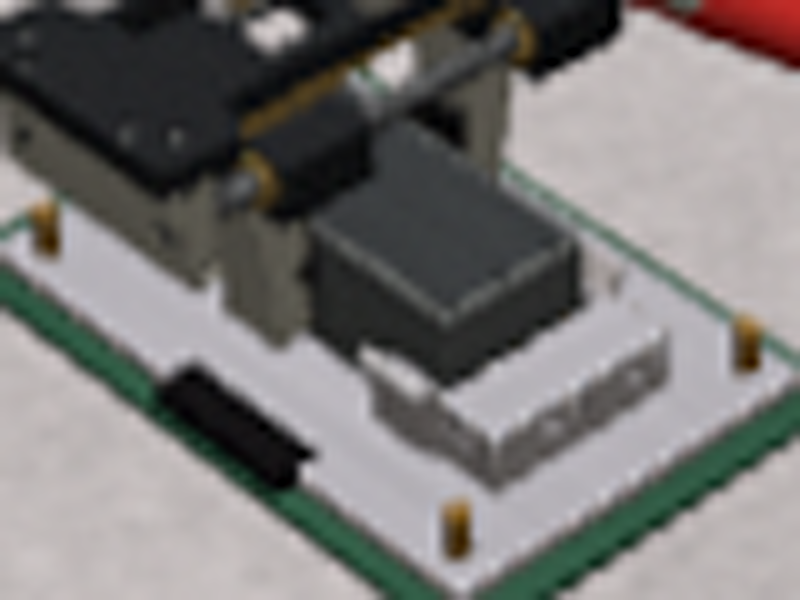

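The block is flat behind the bar, its tongue hidden beneath it, with the near face at crop (450,350) against the bar. I'll press gently to confirm floor contact.

Request:
{"method": "drive_tool", "body": {
  "steps": [0,0,-0.4,0,0,0,40,0,0,-0.8,0,0,0,40,0,0,-0.8,0,0,0,40,0,0,-0.8,0,0,0,40]
}}

```text
time_s: 13.98
ee_pos: [0.5792, 0.1587, 0.0807]
eef_rot: [0.236, 3.132, 0.004]
force: [0.7, -3.4, 5.2]
grip_width: 0.05
grasp_force: 30.0
```

```bash
python3 -c "
from h import *
print(bpose(),manip.read_state()['force'],manip.read_state()['wrist_torque'])"
```

```text
(array([0.4349, 0.1922, 0.1371]), array([ 0.0529, -0.0567,  0.0119])) [ 0.6861 -3.4446  5.2148] [-1.2007  0.2882  0.1433]
```

Request:
{"method": "drive_tool", "body": {
  "steps": [0,-0.3,-0.5,0,0,0,40,0,-0.5,-1,0,0,0,40,0,-0.5,-1,0,0,0,40,0,-0.5,-1,0,0,0,40]
}}

```text
time_s: 14.48
ee_pos: [0.5792, 0.1586, 0.0807]
eef_rot: [0.235, 3.131, 0.004]
force: [-4.7, -1.1, 14.9]
grip_width: 0.0497
grasp_force: 30.0
```

```bash
python3 -c "
from h import *
print(bpose(),manip.read_state()['force'],manip.read_state()['wrist_torque'])"
```

```text
(array([0.5194, 0.1838, 0.1014]), array([ 0.0668, -0.087 ,  0.0495])) [-4.67   -1.0702 14.8943] [-0.6275  1.8325  0.023 ]
```

The contact seems concentrated at the tongue end, judging by the wrist moment. I'll rock the far end a little further to make sure it is fully down.

Request:
{"method": "drive_tool", "body": {
  "steps": [0.5,0,0.2,0.001,0.006,0,40,0.9,0,0.2,0.002,0.012,0,40,0.9,0,0.2,0.002,0.012,0,40,0.9,0,0.2,0.002,0.012,0,40]
}}

```text
time_s: 14.98
ee_pos: [0.5799, 0.1586, 0.0806]
eef_rot: [-0.235, -3.122, -0.006]
force: [-5.1, -0.6, 12.2]
grip_width: 0.0499
grasp_force: 30.0
```

```bash
python3 -c "
from h import *
print(bpose(),manip.read_state()['force'],manip.read_state()['wrist_torque'])"
```

```text
(array([0.3021, 0.2498, 0.1069]), array([0.0515, 0.6309, 0.0555])) [-5.097  -0.6387 12.2201] [-0.7281  1.4548 -0.0713]
```

Request:
{"method": "drive_tool", "body": {
  "steps": [-0.3,0,0.6,0,0,0,40,-0.3,0,0.9,0,0,0,40,-0.3,0,0.9,0,0,0,40]
}}

```text
time_s: 15.35
ee_pos: [0.5799, 0.1585, 0.0807]
eef_rot: [-0.235, -3.122, -0.006]
force: [-1.0, -0.0, 3.8]
grip_width: 0.0501
grasp_force: 30.0
```

```bash
python3 -c "
from h import *
print(bpose(),manip.read_state()['force'],manip.read_state()['wrist_torque'])"
```

```text
(array([0.301 , 0.2125, 0.1541]), array([0.0502, 0.6289, 0.0518])) [-1.0054 -0.0018  3.7855] [-0.1497 -0.0446  0.0348]
```

Request:
{"method": "drive_tool", "body": {
  "steps": [0.4,0,0,0.0015,0.006,0,40,0.8,0,0,0.003,0.014,0,40,0.8,0,0,0.003,0.014,0,40]
}}

```text
time_s: 15.72
ee_pos: [0.5807, 0.1583, 0.081]
eef_rot: [-0.234, -3.107, -0.009]
force: [-1.2, -0.3, 7.6]
grip_width: 0.0503
grasp_force: 30.0
```

```bash
python3 -c "
from h import *
print(bpose(),manip.read_state()['force'],manip.read_state()['wrist_torque'])"
```

```text
(array([0.1407, 0.2017, 0.591 ]), array([0.0493, 1.4672, 0.0874])) [-1.1984 -0.3221  7.5803] [-0.3335  0.3225 -0.0363]
```

The far end bottomed out, since the extra turn lifted the TCP. I'm undoing the last turn and then opening gently.

Request:
{"method": "drive_tool", "body": {
  "steps": [-0.6,0,0,-0.002,-0.01,0,40,-1.1,0,0,-0.004,-0.02,0,40,-1.1,0,0,-0.004,-0.02,0,40,-1.1,0,0,-0.004,-0.02,0,40,-1.1,0,0,-0.004,-0.02,0,52,-1.1,0,0,-0.004,-0.02,0,60,-1.1,0,0,-0.004,-0.02,0,70,-1.1,0,0,-0.004,-0.02,0,70,-1.1,0,0,-0.004,-0.02,0,70,-1.1,0,0,-0.004,-0.02,0,70]
}}

```text
time_s: 16.98
ee_pos: [0.5793, 0.1581, 0.0806]
eef_rot: [-0.236, -3.127, -0.004]
force: [-0.5, -0.3, 0.6]
grip_width: 0.0703
grasp_force: 0.0
```

```bash
python3 -c "
from h import *
print(bpose(),manip.read_state()['force'],manip.read_state()['wrist_torque'],manip.read_state()['joint_positions'])"
```

```text
(array([ 0.1696, -0.335 ,  0.0021]), array([0.0455, 0.3152, 0.0083])) [-0.53   -0.2855  0.553 ] [-0.0379  0.0015 -0.0247] [ 0.5884  0.4524 -0.3895 -0.0085 -0.7318 -2.3034]
```

Released. Retreat straight up and back, clear of the view, then check.

Request:
{"method": "drive_tool", "body": {
  "steps": [0,0,10,0,0,0,70,0,0,30,0,0,0,70,0,0,60,0,0,0,70,0,0,100,0,0,0,70,-20,-30,140,0,0,0,70,-60,-70,170,0,0,0,70,-100,-110,190,0,0,0,70,-120,-150,200,0,0,0,70,-120,-180,200,0,0,0,70,-120,-180,200,0,0,0,70,-120,-180,200,0,0,0,70]
}}

```text
time_s: 18.35
ee_pos: [0.4593, -0.0218, 0.281]
eef_rot: [-0.237, -3.128, -0.005]
force: [-0.7, 0.8, 0.3]
grip_width: 0.0698
grasp_force: 0.0
```

```bash
python3 - <<'E'
from h import *
im=[cv2.cvtColor(manip.get_image(n),cv2.COLOR_RGB2BGR) for n in("top","side")]
a=np.hstack([cv2.resize(im[0][150:240,180:246],(396,540),interpolation=cv2.INTER_CUBIC),cv2.resize(im[1][205:273,190:240+0],(397,540),interpolation=cv2.INTER_CUBIC)])
a=np.hstack([cv2.resize(im[0][150:240,180:246],(330,450),interpolation=cv2.INTER_CUBIC),cv2.resize(im[1][200:275,195:273],(468,450),interpolation=cv2.INTER_CUBIC)])
cv2.imwrite("pics/fin.png",a)
def dots(n,x,y,w,h):
    b,g,r=cv2.split(im[n][y:y+h,x:x+w].astype(int)); k,l,st,ce=cv2.connectedComponentsWithStats((r>b+40).astype(np.uint8))
    return [(np.round(ce[i]+[x,y],1),st[i,4]) for i in range(1,k)]
print(dots(0,195,165,38,50),dots(1,200,200,45,45))
P=[BAY[0]+_Rz.apply(np.array(v)/1000) for v in((33.6,10,39.7),(33.6,-10,39.7))] if 0 else None
Rz=R.from_euler('z',BAY[1],degrees=True)
for v in((33.6,10,39.7),(33.6,-10,39.7)):
    p=BAY[0]+Rz.apply(np.array(v)/1000); print("expect",proj("top",p),proj("side",p))
d=cv2.absdiff(cv2.imread("pics/top0.png"),im[0]).max(2)>60
print("changed cells",[(x*32,y*32,int(d[y*32:y*32+32,x*32:x*32+32].sum())) for y in range(12) for x in range(16) if d[y*32:y*32+32,x*32:x*32+32].sum()>20])
E
```

```text
[(array([199.5, 165. ]), np.int32(2)), (array([209.6, 179. ]), np.int32(14)), (array([216.5, 179.7]), np.int32(14))] [(array([222.7, 200.4]), np.int32(19)), (array([228., 213.]), np.int32(5)), (array([226.2, 218. ]), np.int32(10)), (array([220.4, 221.1]), np.int32(11)), (array([200., 229.]), np.int32(1)), (array([200. , 231.5]), np.int32(2))]
expect [[209.9078 179.5466]] [[221.5826 221.2435]]
expect [[216.6201 180.5643]] [[227.2135 218.1222]]
changed cells [(192, 160, 280), (288, 160, 79), (320, 160, 222), (192, 192, 297), (224, 192, 239), (256, 192, 458), (288, 192, 687), (320, 192, 377), (160, 224, 236), (192, 224, 614), (224, 224, 945), (256, 224, 964), (288, 224, 1024), (320, 224, 481), (96, 256, 391), (128, 256, 866), (160, 256, 961), (192, 256, 842), (224, 256, 1024), (256, 256, 780), (288, 256, 701), (320, 256, 146), (96, 288, 806), (128, 288, 1024), (160, 288, 1024), (192, 288, 705), (224, 288, 266), (96, 320, 334), (128, 320, 966), (160, 320, 1024), (192, 320, 679), (224, 320, 144), (128, 352, 682), (160, 352, 1024), (192, 352, 624), (224, 352, 475), (256, 352, 185), (288, 352, 361), (320, 352, 54)]
```

View pics/fin.png

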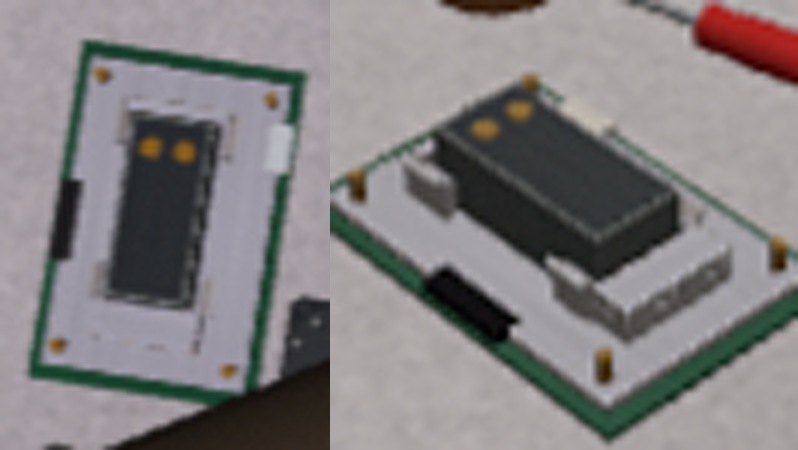

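The block lies flat between the guides and behind the bar. Its brass dots, at top (209.6,179) and (216.5,179.7), are within about 1 px of the seated position, and the arm is clear. Handing in.

```bash
python3 -c "
from bench import manip
print(manip.job_done())"
```

```text
the job is handed in; nothing more can be done
None
```

The battery block is in the bay, tongue under the keeper bar first, then rocked down flat with the gripper, released and handed in at about 18 s of the 46 s; the last pictures show it flat within about 1 px (2–3 mm) of the seated position, though I did not check every bystander's position afterwards.

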